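Close a clock housing on its dowels and hold it shut

ROBOT

A 6-joint arm with a two-finger parallel gripper is mounted at the origin on the work surface. World frame = base frame: x ahead of the robot, y to its left, z up, the work surface at z = 0. Lengths are in m, angles in rad, forces in N, time in s.
With the tool pointing down it reaches from about 0.35 to 0.975 m from the base axis. Payload 4.9 kg.
Tool frame: the origin (TCP) lies midway between the tips of the shut fingers; the grasp point (between the pads) lies behind it (manip.grasp_offset is the y of the grasp point in the tool frame, in m); y points along the fingers, z is the direction in which the jaws open and shut, and the axes are right-handed (so a half turn about y gives the same grasp; the last joint's range is limited). The gripper opens to 85 mm and grips with 20 to 120 N. Pads are 22 mm wide; open, the fingers measure 114 mm over their backs; the gripper's body (76 mm by 85 mm) begins 54 mm behind the grasp point. The pads swing forward as they close: fully open they stand 13 mm farther back than shut.
Start: joints at [1.011, 0.053, 1.613, -0, 1.476, -0.119], TCP at [0.267, 0.565, 0.231] pointing down, gripper open.
Joint ranges: [-3.01, 3.01], [-1.01, 2.22], [0.06, 2.58], [-1.02, 4.17], [0.09, 2.62], [-3.14, 3.14]. Speed limits (rad/s): [2.57, 2.57, 3.14, 3.14, 3.14, 3.14].

INTERFACE

Orientations are given as a unit quaternion [w, x, y, z].
In Python, from plant import manip gives the robot as it stands. The module is installed in compiled form; this text tells all that it offers.
- The arm moves only by the shell command python3 -m jog 'ROWS'. ROWS is a JSON object of lists of equal length, an entry for each row: "offset": the shift along the world's x, y, z in units of 50 mm (1.0 is 50 mm), a list of three; "angular": the turn, a rotation vector about the world's x, y, z in units of 6 degrees (1.0 is 6 degrees), a list of three; "jaw": the finger opening in mm, from 0 to 85.4. In form: {"offset": [[tx, ty, tz], ...], "angular": [[ax, ay, az], ...], "jaw": [jaw, ...]}. A call has 1 to 12 rows; each row shifts and turns the commanded pose from where the row before left it; what a row does not reach is not made up. A row lasts 1/10 s, in which the tool goes at most 50 mm and 8.59 degrees, less where a joint would pass 70% of its speed; a pose out of reach is approached as far as the arm can. A call is refused whole if a number of a shift passes 1 or a number of a turn 1, either way. A call with a gripper value outside its range is refused whole. The fingers move at their own pace and stop on an object; the grip force is fixed at half the most. Time passes only in rows, so rows that do not move let the fingers close. It gives the time, the measured TCP pose, the force and the opening at its end, in the units of the state.
- manip.state(): the state, without advancing time (a new reading comes with each control period).
- manip.grab_frame(name): name is "scene" or "top"; returns the picture (384x512x3 uint8, blue, green, red); there is no depth.
- manip.camera_model(name): a dict with "fx", "fy", "cx", "cy" (pixels), "rvec" (rotation vector, rad) and "tvec" (3), from world to camera coordinates, as OpenCV has them. Camera axes: x right, y down, z forward; pixel columns grow to the right and rows downward; lengths in m; the calibration is good to about 2 mm. A picture is of the moment at which its call begins. camera_model takes no time and is no camera call.
- manip.job_done(): hands the job in, once; it reports no verdict.
The state is a dict: "time": time; "joint_pos": joint angles; "joint_vel": joint speeds; "joint_efforts": joint torques, N m; "tool_pos": TCP position; "tool_rot": TCP orientation; "contact_force": force on the tool from outside, world axes, zero at the start; "ft_torque": the same for the moment, N m; "gripper_width": opening from 0.0 (shut) to 1.0 (fully open).
Only numpy, scipy, OpenCV 4.12 (cv2) and the standard library are available. Lean on these libraries where they do the work, as an engineer would, in place of code of your own. Each camera call takes 0.05 s, during which the arm holds its last target.

TASK

Lift the small parts pot by its handle off the clock housing's lower half on the assembly stand and set it down upright on the bench beside the stand, without dropping it. Then fit the loose upper half over the two brass dowels, either way round, and press it down against the sprung pad until the two halves meet with no gap. Finish while still holding them pressed fully together, leaving the tray, the blower and the loupe where they are.

Things in the scene. Friction and masses are not known exactly. Their poses are not given: they have to be found in the camera images.
- stand: Fixed assembly stand: dark wooden block 140 x 90 x 30 mm (x, y, z); fixed on top of it the dark steel lower housing half, 116 x 64 x 20 mm, whose flat top, 50 mm above the bench, is the mating face. Origin: centre of the underside, on the bench; z up, x along the long side, through both dowels.
- mate (a point): Centre of the mating face on the stand, 50 mm above the bench, midway between the dowels; axes as the stand's. Two brass dowels, 9 mm in diameter, stand 18 mm above the face on the x axis, 44 mm either side of this point (88 mm apart); their top 4.5 mm taper to 4 mm.
- pad (a joint): Round red sprung pad, 44 mm in diameter, in the middle of the mating face. Value: how far it is pushed down, in m. At 0 it stands 6 mm proud of the face; at 0.006 it is level with it. It starts to give at 6 N, is level at 11 N, and pushes back up when let go. The pot starts on it.
- upper: Loose upper housing half, about 0.24 kg, right way up on the bench: aluminium plate 116 x 64 x 14 mm (x, y, z), green boss in the middle. Two round through holes, 12 mm in diameter, on its x axis 44 mm either side of the centre, fit the dowels with 1.5 mm play all round. Origin: centre of the underside (mating side); z up, x along the long side. Fits turned half round too.
- upper_grip (a point): Middle of the green boss, 35 mm above the upper half's underside, 14 mm below the boss's flat top. The boss is 44 mm (x) by 34 mm (y): grip across its 34 mm width. Laid over the dowels the half rests on the pad with a 6 mm gap; closing it takes about 9 N besides its weight.
- pot: Loose copper parts pot, about 0.25 kg, 52 mm in diameter at the rim, 46 mm at the base, 44 mm high, with a rigid overhead handle along its x axis. It starts standing on the red pad between the dowels, its underside 56 mm above the bench. Origin: centre of the underside; z up.
- pot_grip (a point): Centre of the pot's black handle bar, 81 mm above the pot's underside. The bar is 58 mm long (pot's x), 12 mm wide (y) and 10 mm thick, on two uprights; pinch it across y from above. The pot's rim lies 37 mm below.
- tray: Bystander: dark wooden tray 100 x 180 x 28 mm (x, y, z) with coloured tins in its compartments; origin: centre of the underside.
- blower: Bystander: orange rubber bulb blower, 80 mm in diameter, 140 mm high, standing with its pale nozzle up; origin: centre of the underside.
- loupe: Bystander: black eye loupe, 48 mm in diameter, 34 mm high; origin: centre of the underside.
There are look-alikes about, which are no part of the job. Of the things like the upper, leave any that is blue or pink; of the rest the larger one is meant.

How it is judged:
By the outcome, as a careful person would: the job done as asked, in the order asked, and still so for the second after the job is handed in, while the arm keeps its last pose, push and grip.
It also fails if it takes over 64 s, if anything falls off the work surface, if the arm or the gripper's body presses on something with over 40 N, if the wrist force passes 120 N, or if a joint passes its speed limit or range.

## Working session

There is one attempt and no reset: what is moved stays moved. The work goes in short steps, Python scripts to look and compute and a shell command to move; the robot and the scene stay as the last step left them, time stands still between calls to the robot, and variables do not carry over. Pictures are saved under pics/ and viewed, and the job is handed in when it is done.

```bash
mkdir -p pics
python3 - <<'E'
from plant import manip
import cv2
for n in("scene","top"):
    cv2.imwrite(f"pics/{n}0.png",manip.grab_frame(n)); print(manip.camera_model(n))
print(manip.state(), manip.grasp_offset)
E
```

```text
{'fx': 486.9942767077617, 'fy': 486.9942767077617, 'cx': 249.8788900658545, 'cy': 192.0048588926669, 'rvec': array([ 1.36629974,  2.44565356, -0.66082154]), 'tvec': array([ 0.29475551, -0.38003298,  1.75602981])}
{'fx': 360.2367983178645, 'fy': 360.2367983178645, 'cx': 257.6919074510422, 'cy': 195.22008671626367, 'rvec': array([ 2.15092318, -2.14877333,  0.21939976]), 'tvec': array([-0.01352958,  0.58683848,  0.93136897])}
{'time': 0.1, 'joint_pos': array([ 1.01101804e+00,  5.32927190e-02,  1.61416980e+00, -1.97140589e-05,
        1.47604585e+00, -1.19007279e-01]), 'joint_vel': array([ 0.00023627, -0.00069111, -0.00307323,  0.00110842,  0.00176925,
       -0.00093667]), 'joint_efforts': array([ 6.99468783e-04, -3.94899344e+01, -3.71364391e+01, -1.24597223e-04,
        3.83102524e-03,  4.79569860e-05]), 'tool_pos': array([0.26634532, 0.56476319, 0.23017699]), 'tool_rot': array([-0.68936301,  0.69064497, -0.15479588,  0.15435799]), 'contact_force': array([-0.02271197,  0.35966525, -0.90306901]), 'ft_torque': array([ 0.00422604,  0.0148016 , -0.03099203]), 'gripper_width': 1.002015151288362} -0.0187
```

View pics/scene0.png

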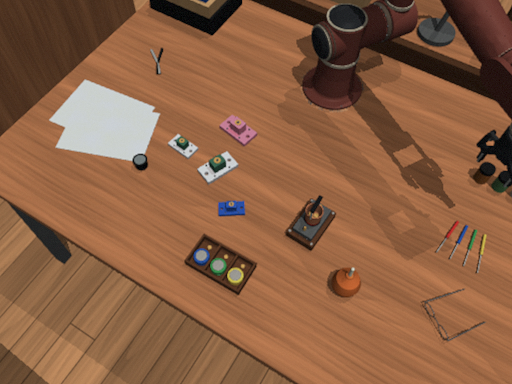

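View pics/top0.png

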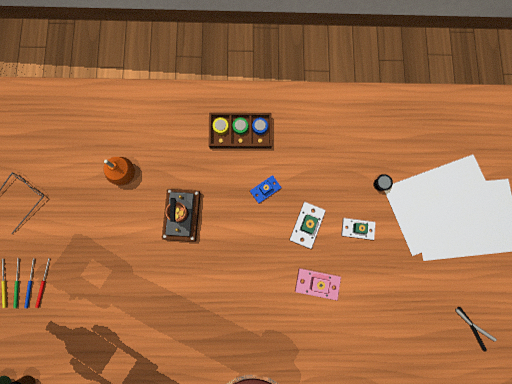

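The top view shows the stand with the pot at about (181,215). The larger aluminium half is at (308,226), with the smaller look-alike at (359,229). The tray is at (241,131), the blower at (119,171) and the loupe at (383,184). I'll zoom in next.

Run:
```python
import cv2,numpy as np
t=cv2.imread("pics/top0.png"); s=cv2.imread("pics/scene0.png")
a=cv2.resize(t[180:250,150:210],None,fx=6,fy=6,interpolation=cv2.INTER_CUBIC)
b=cv2.resize(t[190:260,275:340],None,fx=6,fy=6,interpolation=cv2.INTER_CUBIC)
cv2.imwrite("pics/z1.png",np.hstack([a,b]))
a=cv2.resize(s[185:255,275:345],None,fx=5.5,fy=5.5,interpolation=cv2.INTER_CUBIC)
b=cv2.resize(s[130:200,180:250],None,fx=5.5,fy=5.5,interpolation=cv2.INTER_CUBIC)
cv2.imwrite("pics/z2.png",np.hstack([a,b]))
```

```text
(no output)
```

View pics/z1.png

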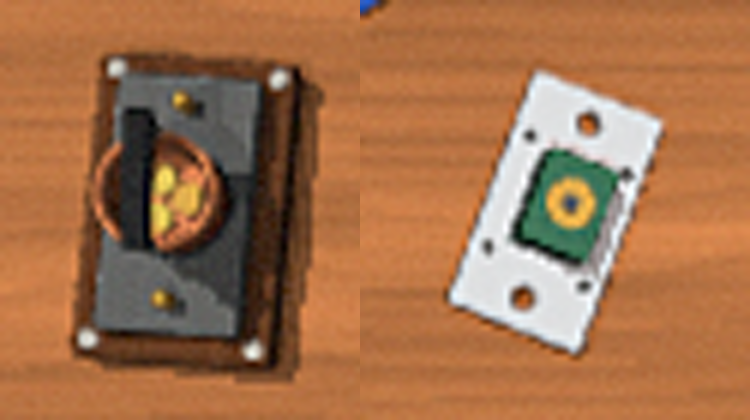

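View pics/z2.png

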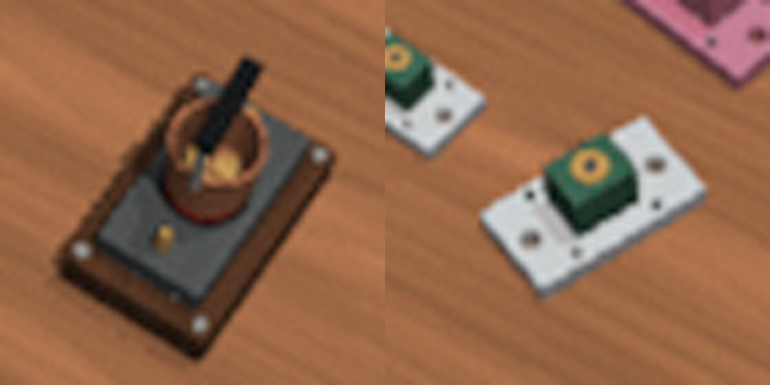

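```bash
cat > h.py <<'E'
import numpy as np,cv2
from plant import manip
from scipy.optimize import least_squares
C={n:manip.camera_model(n) for n in("scene","top")}
def proj(n,P):
    c=C[n];K=np.array([[c['fx'],0,c['cx']],[0,c['fy'],c['cy']],[0,0,1.]])
    return cv2.projectPoints(np.asarray(P,float).reshape(-1,1,3),np.asarray(c['rvec']),np.asarray(c['tvec']),K,None)[0].reshape(-1,2)
def unz(uv,off,f): return (np.asarray(uv,float)+.5)/f-.5+np.array(off)
def fit(obs,p0):
    # obs: list (cam, local xyz, uv)
    def r(p):
        c,s=np.cos(p[2]),np.sin(p[2]);o=[]
        for n,l,uv in obs:
            w=[p[0]+c*l[0]-s*l[1],p[1]+s*l[0]+c*l[1],l[2]]
            o.append(proj(n,w)[0]-uv)
        return np.ravel(o)
    q=least_squares(r,p0,loss='soft_l1'); return q.x,r(q.x).reshape(-1,2)
def back(n,uv,z):
    q=least_squares(lambda p:proj(n,[p[0],p[1],z])[0]-uv,[.5,.0]);return q.x
E
python3 - <<'E'
from h import *
np.set_printoptions(precision=4,suppress=True)
T=lambda u,v:unz((u,v),(150,180),6); U=lambda u,v:unz((u-360,v),(275,190),6)
S=lambda u,v:unz((u,v),(275,185),5.5); V=lambda u,v:unz((u-385,v),(180,130),5.5)
for n,f,z in(("d1",T(180,98),.068),("d2",T(160,297),.068),("bar",T(139,178),.142),("bar0",T(138,108),.142),("bar1",T(139,248),.142),("boss",U(571,204),.049),("h1",U(590,123),.014),("h2",U(523,297),.014)):
    print(n,back("top",f,z))
print("scene boss",back("scene",V(590,165),.049),"bar",back("scene",S(230,104),.142),"d2",back("scene",S(163,230),.068), "bar0",back("scene",S(252,63),.142))
b=[back("top",T(180,98),.068),back("top",T(160,297),.068)];m=np.mean(b,0);d=b[0]-b[1]
st=[("top",(.044,0,.068),T(180,98)),("top",(-.044,0,.068),T(160,297)),("scene",(-.044,0,.068),S(163,230))]
for (x,y),uv in zip([(1,1),(1,-1),(-1,-1),(-1,1)],[(118,75),(262,83),(240,337),(97,330)]): st.append(("top",(.058*x,.032*y,.05),T(*uv)))
x,r=fit(st,[*m,np.arctan2(d[1],d[0])]);print("stand",x,np.degrees(x[2]));print(r.T)
b=[back("top",U(590,123),.014),back("top",U(523,297),.014)];m=np.mean(b,0);d=b[0]-b[1]
up=[("top",(.044,0,.014),U(590,123)),("top",(-.044,0,.014),U(523,297)),("top",(0,0,.049),U(571,204)),("scene",(0,0,.049),V(590,165))]
for (x,y),uv in zip([(1,1),(1,-1),(-1,-1),(-1,1)],[(535,70),(663,122),(580,353),(450,300)]): up.append(("top",(.058*x,.032*y,.014),U(*uv)))
a=np.arctan2(d[1],d[0])
up+= [("scene",(.044,0,.014),V(531,238)),("scene",(-.044,0,.014),V(656,163))]
x,r=fit(up,[*m,a]);print("upper",x,np.degrees(x[2]));print(r.T)
for n,uv,z in(("tray",(241,131),.028),("blower",(119,171),.07),("loupe",(383,183),.034),("blue",(266,189),.014)):print(n,back("top",uv,z))
from scipy.spatial.transform import Rotation as R
q=manip.state()['tool_rot'];print(R.from_quat(np.roll(q,-1)).as_matrix())
E
```

```text
d1 [0.581  0.1948]
d2 [0.4933 0.2005]
bar [0.5358 0.1967]
bar0 [0.5645 0.1981]
bar1 [0.5075 0.1956]
boss [ 0.5098 -0.1536]
h1 [ 0.551  -0.1699]
h2 [ 0.4698 -0.1365]
scene boss [ 0.5095 -0.1557] bar [0.5373 0.1985] d2 [0.5809 0.1924] bar0 [0.5102 0.197 ]
stand [ 0.5368  0.1969 -0.0498] -2.8518760701494092
[[  0.0533   0.5439  16.2082   0.1199  -0.1291   0.1299  -0.2808]
 [  0.1166   0.1781 -21.81    -0.6812  -0.7542  -0.1     -0.1412]]
upper [ 0.5101 -0.1538 -0.3796] -21.751887543900573
[[ 0.0494  0.3624  0.0575  0.3927  0.3524  0.1609 -0.1197  0.0183  0.3033
   0.1228]
 [ 0.0178  0.1967 -0.1226  0.3972  0.1024 -0.1868 -0.1044  0.1163  0.1454
   0.1601]]
tray [0.777  0.0338]
blower [0.6472 0.3567]
loupe [ 0.6259 -0.367 ]
blue [ 0.6109 -0.0378]
[[ 0.9044 -0.001   0.4266]
 [-0.4266 -0.0016  0.9044]
 [-0.0002 -1.     -0.0019]]
```

```bash
python3 -m jog '{"offset":[[0.4,-0.6,0],[0.45,-0.613,0],[0.45,-0.613,0],[0.45,-0.613,0],[0.45,-0.613,0],[0.45,-0.613,0],[0.45,-0.613,0],[0.45,-0.613,0],[0.45,-0.613,0],[0.45,-0.613,0],[0.45,-0.613,0],[0.45,-0.613,0]],"angular":[[0,0,0.386],[0,0,0.386],[0,0,0.386],[0,0,0.386],[0,0,0.386],[0,0,0.386],[0,0,0.386],[0,0,0.386],[0,0,0.386],[0,0,0.386],[0,0,0.386],[0,0,0.386]],"jaw":[50,50,50,50,50,50,50,50,50,50,50,50]}'
cat >> h.py <<'E'
from scipy.spatial.transform import Rotation as R
def st():
    s=manip.state();M=R.from_quat(np.roll(s['tool_rot'],-1)).as_matrix()
    a=np.degrees(np.arctan2(M[1,2],M[0,2]))
    print("t %.2f"%s['time'],"tcp",s['tool_pos'].round(4),"jawyaw %.2f"%a,"y",M[:,1].round(4),"F",s['contact_force'].round(2),"M",s['ft_torque'].round(2),"w %.4f"%(s['gripper_width']*85.4)); return s,M
E
python3 - <<'E'
from h import *
st()
T=lambda u,v:unz((u,v),(150,180),6)
o=[("top",(.044,0,.068),T(180,98)),("top",(-.044,0,.068),T(160,297)),("scene",(.044,0,.068),unz((163,230),(275,185),5.5))]
for (x,y),uv in zip([(1,1),(1,-1),(-1,-1),(-1,1)],[(118,75),(262,83),(240,337),(97,330)]): o.append(("top",(.058*x,.032*y,.05),T(*uv)))
x,r=fit(o,[.537,.197,-.05]);print(x,np.degrees(x[2]));print(r.round(2).T)
E
```

```text
time: 1.3
tool_pos: [0.5346, 0.1966, 0.2308]
tool_rot: [-0.707, 0.707, 0.016, -0.016]
contact_force: [0.2, 0.1, -0.9]
gripper_width: 0.584
t 1.30 tcp [0.5346 0.1966 0.2308] jawyaw 92.63 y [-7.e-04 -1.e-04 -1.e+00] F [ 0.19  0.13 -0.87] M [0.01 0.02 0.  ] w 49.8472
[ 0.53626513  0.1967794  -0.05510465] -3.157263855394902
[[ 0.17  0.48  0.72  0.26  0.    0.03 -0.37]
 [ 0.31  0.37  0.15 -0.55 -0.5   0.15 -0.02]]
```

```bash
python3 -m jog '{"offset":[[0.03,0,-0.3],[0,0,-0.3],[0,0,-0.3],[0,0,-0.3],[0,0,-0.3],[0,0,-0.25],[0,0,-0.1],[0,0,0]],"angular":[[0,0,0],[0,0,0],[0,0,0],[0,0,0],[0,0,0],[0,0,0],[0,0,0],[0,0,0]],"jaw":[50,50,50,50,50,50,50,50]}'
python3 - <<'E'
from h import *
st()
a=cv2.resize(manip.grab_frame("scene")[140:240,250:370],None,fx=4,fy=4,interpolation=2)
b=cv2.resize(manip.grab_frame("top")[165:265,140:220],None,fx=4,fy=4,interpolation=2)
cv2.imwrite("pics/g1.png",np.hstack([a,b]))
E
```

```text
time: 2.1
tool_pos: [0.535, 0.1982, 0.1376]
tool_rot: [-0.707, 0.707, 0.015, -0.016]
contact_force: [-0.4, 0.6, 0.1]
gripper_width: 0.585
t 2.10 tcp [0.535  0.1982 0.1376] jawyaw 92.56 y [-1.8e-03 -4.0e-04 -1.0e+00] F [-0.4   0.55  0.07] M [ 0.03 -0.03 -0.02] w 49.9573
```

View pics/g1.png

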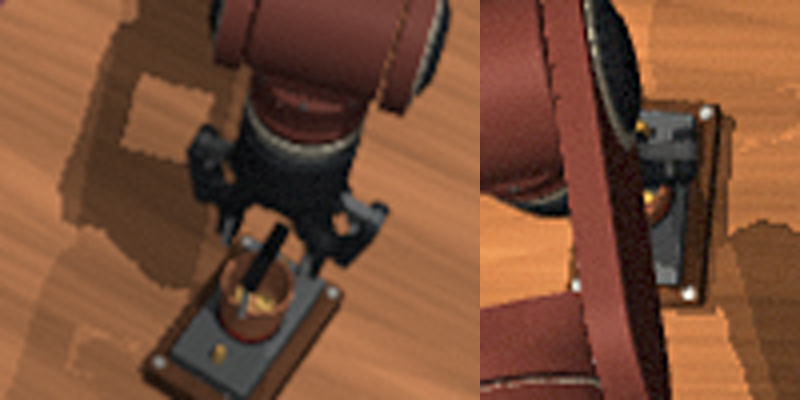

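The scene view shows the fingers on either side of the black handle, around (265,255) in the zoomed picture. I'll descend the last 20 mm and close.

```bash
python3 -m jog '{"offset":[[0.01,-0.02,-0.2],[0,0,-0.19],[0,0,0],[0,0,0],[0,0,0],[0,0,0],[0,0,0],[0,0,0],[0,0,0],[0,0,0],[0,0,0],[0,0,0]],"angular":[[0,0,0],[0,0,0],[0,0,0],[0,0,0],[0,0,0],[0,0,0],[0,0,0],[0,0,0],[0,0,0],[0,0,0],[0,0,0],[0,0,0]],"jaw":[50,50,50,5,5,5,5,5,5,5,5,5]}'
python3 -c "
from h import *;st()"
```

```text
time: 3.4
tool_pos: [0.5365, 0.1972, 0.1198]
tool_rot: [0.707, -0.707, -0.016, 0.015]
contact_force: [0.8, -0.2, 2.9]
gripper_width: 0.125
t 3.40 tcp [0.5365 0.1972 0.1198] jawyaw 92.54 y [ 8.e-04  1.e-04 -1.e+00] F [ 0.78 -0.21  2.88] M [-0.05  0.01 -0.01] w 10.7075
```

```bash
python3 -m jog '{"offset":[[0,0,0.1],[0,0,0.2],[0,0,0.3],[0,0,0.3],[0,0,0.3],[0,0,0.2],[0,0,0.1],[0,0,0]],"angular":[[0,0,0],[0,0,0],[0,0,0],[0,0,0],[0,0,0],[0,0,0],[0,0,0],[0,0,0]],"jaw":[5,5,5,5,5,5,5,5]}'
python3 - <<'E'
from h import *
st()
a=cv2.resize(manip.grab_frame("scene")[120:240,250:370],None,fx=5,fy=5,interpolation=2)
cv2.imwrite("pics/g2.png",a)
E
```

```text
time: 4.2
tool_pos: [0.5367, 0.1972, 0.1955]
tool_rot: [0.707, -0.707, -0.016, 0.015]
contact_force: [0.5, 0.1, -1.7]
gripper_width: 0.125
t 4.20 tcp [0.5367 0.1972 0.1955] jawyaw 92.54 y [ 1.9e-03  4.0e-04 -1.0e+00] F [ 0.5   0.15 -1.66] M [-0.01 -0.01  0.  ] w 10.6984
```

View pics/g2.png

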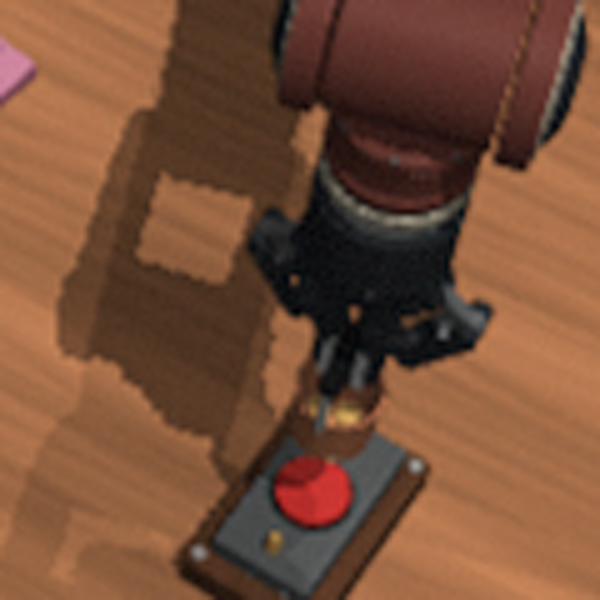

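The pot hangs upright in the gripper at about (340,410) in the zoomed picture, and the pad is clear. I'll carry it toward −y.

```bash
python3 -m jog '{"offset":[[-0.02,-0.15,0],[-0.03,-0.3,0],[-0.03,-0.4,0],[-0.03,-0.4,0],[-0.03,-0.4,0],[-0.03,-0.4,0],[-0.02,-0.2,0],[-0.01,-0.1,0],[0,0,0],[0,0,0]],"angular":[[0,0,0],[0,0,0],[0,0,0],[0,0,0],[0,0,0],[0,0,0],[0,0,0],[0,0,0],[0,0,0],[0,0,0]],"jaw":[5,5,5,5,5,5,5,5,5,5]}' && python3 -m jog '{"offset":[[0,0,-0.15],[0,0,-0.3],[0,0,-0.3],[0,0,-0.3],[0,0,-0.3],[0,0,-0.3],[0,0,-0.3],[0,0,-0.25],[0,0,-0.15],[0,0,-0.05],[0,0,0],[0,0,0]],"angular":[[0,0,0],[0,0,0],[0,0,0],[0,0,0],[0,0,0],[0,0,0],[0,0,0],[0,0,0],[0,0,0],[0,0,0],[0,0,0],[0,0,0]],"jaw":[5,5,5,5,5,5,5,5,5,5,5,5]}'
python3 -c "
from h import *;st()"
```

```text
time: 5.25
tool_pos: [0.5261, 0.0799, 0.1942]
tool_rot: [0.707, -0.707, -0.016, 0.016]
contact_force: [0.6, -0.4, -2.7]
gripper_width: 0.126
time: 6.45
tool_pos: [0.5268, 0.0796, 0.0751]
tool_rot: [0.707, -0.707, -0.016, 0.015]
contact_force: [0.9, -0.2, -2.4]
gripper_width: 0.125
t 6.45 tcp [0.5268 0.0796 0.0751] jawyaw 92.54 y [ 0.0015  0.     -1.    ] F [ 0.85 -0.22 -2.36] M [ 0.01 -0.04 -0.01] w 10.6464
```

```bash
python3 -m jog '{"offset":[[0,0,-0.06],[0,0,-0.06],[0,0,-0.04],[0,0,-0.02],[0,0,0],[0,0,0]],"angular":[[0,0,0],[0,0,0],[0,0,0],[0,0,0],[0,0,0],[0,0,0]],"jaw":[5,5,5,5,5,5]}' && python3 -m jog '{"offset":[[0,0,-0.015],[0,0,-0.01],[0,0,0]],"angular":[[0,0,0],[0,0,0],[0,0,0]],"jaw":[5,5,5]}'
python3 -c "
from h import *;st()"
```

```text
time: 7.05
tool_pos: [0.5262, 0.0796, 0.0653]
tool_rot: [0.707, -0.707, -0.016, 0.016]
contact_force: [-0.2, -0.6, -2.7]
gripper_width: 0.128
time: 7.35
tool_pos: [0.5261, 0.0796, 0.064]
tool_rot: [0.707, -0.707, -0.016, 0.016]
contact_force: [-0.1, -0.8, -3.2]
gripper_width: 0.127
t 7.35 tcp [0.5261 0.0796 0.064 ] jawyaw 92.54 y [-2.e-04  0.e+00 -1.e+00] F [-0.06 -0.78 -3.24] M [-0.01 -0.   -0.02] w 10.8632
```

```bash
for i in 1 2 3; do python3 -m jog '{"offset":[[0,0,-0.015],[0,0,0]],"angular":[[0,0,0],[0,0,0]],"jaw":[5,5]}' | grep -E "tool_pos|force"; done
```

```text
tool_pos: [0.5264, 0.0796, 0.0639]
contact_force: [-2.4, 0.8, 1.5]
tool_pos: [0.5267, 0.0796, 0.0639]
contact_force: [-2.0, -0.9, 5.5]
tool_pos: [0.527, 0.0796, 0.0639]
contact_force: [-4.5, -0.4, 8.1]
```

```bash
python3 -m jog '{"offset":[[0,0,0.02],[0,0,0],[0,0,0],[0,0,0],[0,0,0],[0,0,0]],"angular":[[0,0,0],[0,0,0],[0,0,0],[0,0,0],[0,0,0],[0,0,0]],"jaw":[5,5,25,45,45,45]}' && python3 -m jog '{"offset":[[0,0,0.1],[0,0,0.3],[0,0,0.4],[0,0,0.5],[0,0,0.5],[0,0,0.5],[0,0,0.5],[0,0,0.2],[0,0,0]],"angular":[[0,0,0],[0,0,0],[0,0,0],[0,0,0],[0,0,0],[0,0,0],[0,0,0],[0,0,0],[0,0,0]],"jaw":[45,45,45,45,45,45,45,45,45]}'
python3 - <<'E'
from h import *
st()
cv2.imwrite("pics/s3.png",np.vstack([cv2.resize(manip.grab_frame("scene")[100:250,180:380],None,fx=3.8,fy=3.8,interpolation=2)]))
E
```

```text
time: 8.55
tool_pos: [0.526, 0.0796, 0.0625]
tool_rot: [0.707, -0.707, -0.016, 0.016]
contact_force: [0.5, -0.7, 0.5]
gripper_width: 0.526
time: 9.45
tool_pos: [0.5274, 0.0796, 0.2157]
tool_rot: [-0.707, 0.707, 0.017, -0.014]
contact_force: [-1.4, 0.6, -0.6]
gripper_width: 0.528
t 9.45 tcp [0.5274 0.0796 0.2157] jawyaw 92.54 y [ 0.0049  0.     -1.    ] F [-1.4   0.62 -0.62] M [ 0.03 -0.01 -0.03] w 45.0486
```

View pics/s3.png

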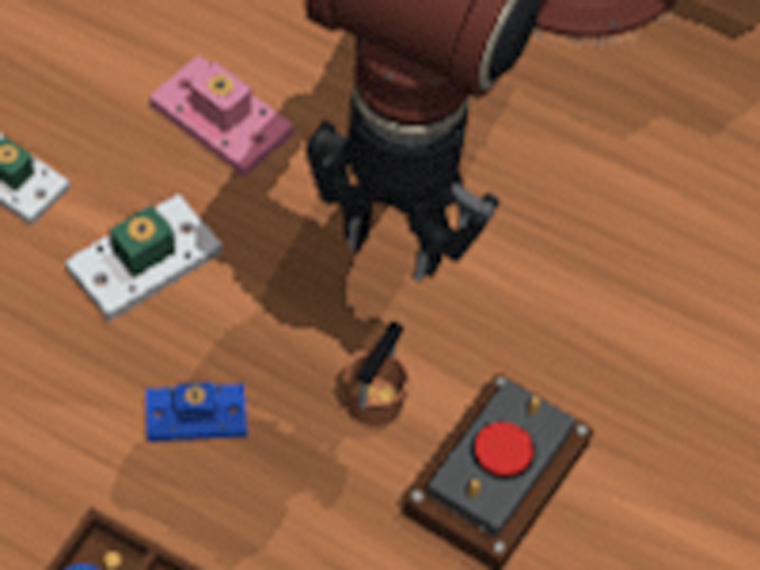

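The pot stands upright on the bench at about (375,385) in the zoomed picture, beside the stand. The mating face and both dowels (535,403) and (475,487) are clear. Next is the upper half.

```bash
python3 -m jog '{"offset":[[-0.02,-0.2,0],[-0.03,-0.45,0],[-0.03,-0.45,0],[-0.03,-0.45,0],[-0.03,-0.45,0],[-0.03,-0.45,0],[-0.03,-0.45,0],[-0.03,-0.45,0],[-0.03,-0.45,0],[-0.03,-0.45,0],[-0.03,-0.32,0],[-0.02,-0.1,0]],"angular":[[0,0,-0.1],[0,0,-0.4],[0,0,-0.4],[0,0,-0.4],[0,0,-0.4],[0,0,-0.4],[0,0,-0.4],[0,0,-0.4],[0,0,-0.4],[0,0,-0.4],[0,0,-0.3],[0,0,-0.05]],"jaw":[55,55,55,55,55,55,55,55,55,55,55,55]}' && python3 -m jog '{"offset":[[0,0,-0.2],[0,0,-0.4],[0,0,-0.4],[0,0,-0.4],[0,0,-0.4],[0,0,-0.4],[0,0,-0.3],[0,0,-0.1],[0,0,0],[0,0,0]],"angular":[[0,0,0],[0,0,0],[0,0,0],[0,0,0],[0,0,0],[0,0,0],[0,0,0],[0,0,0],[0,0,0],[0,0,0]],"jaw":[60,60,60,60,60,60,60,60,60,60]}'
python3 - <<'E'
from h import *
st()
a=cv2.resize(manip.grab_frame("scene")[100:220,160:280],None,fx=4,fy=4,interpolation=2)
b=cv2.resize(manip.grab_frame("top")[180:270,270:350],None,fx=4,fy=480/90,interpolation=2)
cv2.imwrite("pics/g4.png",np.hstack([a,b]))
E
```

```text
time: 10.7
tool_pos: [0.5082, -0.1553, 0.2114]
tool_rot: [0.694, -0.694, 0.135, -0.134]
contact_force: [0.4, 0.1, -0.1]
gripper_width: 0.646
time: 11.7
tool_pos: [0.5098, -0.154, 0.0836]
tool_rot: [-0.694, 0.695, -0.133, 0.134]
contact_force: [1.0, -0.2, 0.5]
gripper_width: 0.699
t 11.70 tcp [ 0.5098 -0.154   0.0836] jawyaw 68.25 y [ 1.2e-03 -5.0e-04 -1.0e+00] F [ 1.   -0.24  0.48] M [-0.01 -0.05  0.01] w 59.6835
```

View pics/g4.png

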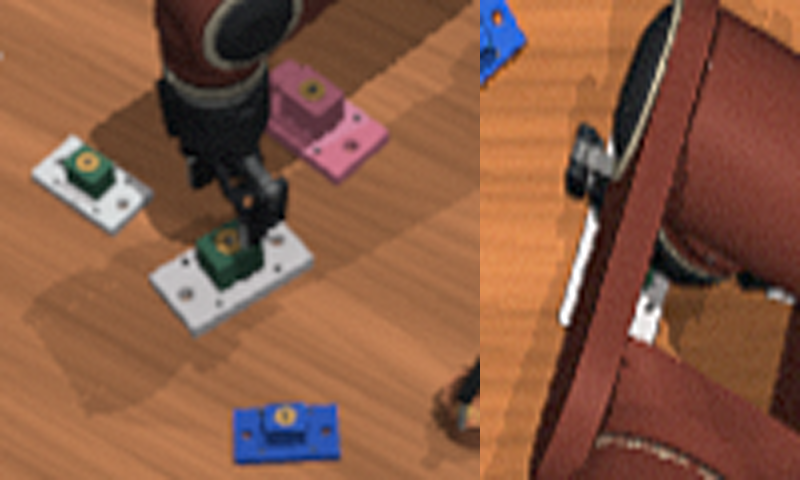

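The fingers straddle the green boss of the larger half, at about (230,245) in the zoomed picture. I'll descend and grip.

```bash
python3 -m jog '{"offset":[[0,0,-0.2],[0,0,-0.3],[0,0,-0.3],[0,0,-0.3],[0,0,-0.15],[0,0,-0.06],[0,0,0],[0,0,0]],"angular":[[0,0,0],[0,0,0],[0,0,0],[0,0,0],[0,0,0],[0,0,0],[0,0,0],[0,0,0]],"jaw":[60,60,60,60,60,60,60,60]}' && python3 -m jog '{"offset":[[0,0,0],[0,0,0],[0,0,0],[0,0,0],[0,0,0],[0,0,0],[0,0,0],[0,0,0]],"angular":[[0,0,0],[0,0,0],[0,0,0],[0,0,0],[0,0,0],[0,0,0],[0,0,0],[0,0,0]],"jaw":[20,20,20,20,20,20,20,20]}'
python3 -c "
from h import *;st()"
```

```text
time: 12.6
tool_pos: [0.5097, -0.1542, 0.0178]
tool_rot: [-0.694, 0.694, -0.133, 0.134]
contact_force: [0.4, 0.3, 0.0]
gripper_width: 0.7
time: 13.4
tool_pos: [0.5099, -0.1543, 0.0183]
tool_rot: [-0.694, 0.695, -0.133, 0.134]
contact_force: [0.0, -1.1, 4.9]
gripper_width: 0.387
t 13.40 tcp [ 0.5099 -0.1543  0.0183] jawyaw 68.23 y [ 1.5e-03 -7.0e-04 -1.0e+00] F [ 0.03 -1.14  4.88] M [-0.01  0.03 -0.02] w 33.0619
```

```bash
python3 -m jog '{"offset":[[0,0,0.1],[0,0,0.3],[0,0,0.4],[0,0,0.4],[0,0,0.4],[0,0,0.4],[0,0,0.4],[0,0,0.4],[0,0,0.3],[0,0,0.2],[0,0,0.1],[0,0,0]],"angular":[[0,0,0],[0,0,0],[0,0,0],[0,0,0],[0,0,0],[0,0,0],[0,0,0],[0,0,0],[0,0,0],[0,0,0],[0,0,0],[0,0,0]],"jaw":[20,20,20,20,20,20,20,20,20,20,20,20]}'
python3 - <<'E'
from h import *
st()
cv2.imwrite("pics/s5.png",cv2.resize(manip.grab_frame("scene")[60:200,150:320],None,fx=4,fy=4,interpolation=2))
E
```

```text
time: 14.6
tool_pos: [0.5092, -0.1539, 0.1876]
tool_rot: [-0.694, 0.694, -0.133, 0.134]
contact_force: [0.3, 1.1, -2.0]
gripper_width: 0.385
t 14.60 tcp [ 0.5092 -0.1539  0.1876] jawyaw 68.24 y [ 4.e-04 -2.e-04 -1.e+00] F [ 0.32  1.14 -1.96] M [ 0.01 -0.03 -0.01] w 32.9152
```

View pics/s5.png

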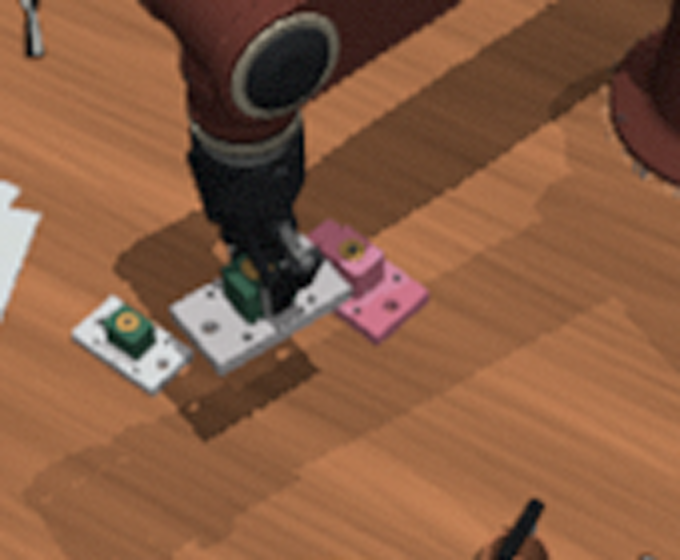

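The upper half is held level at about (260,305) in the zoomed picture. Now the arm goes to the stand.

```bash
python3 -m jog '{"offset":[[0.02,0.1,0],[0.03,0.3,0],[0.04,0.4,0],[0.04,0.4,0],[0.04,0.4,0],[0.04,0.4,0],[0.04,0.4,0],[0.04,0.4,0],[0.04,0.4,0],[0.03,0.4,0],[0.03,0.4,0],[0.03,0.4,0]],"angular":[[0,0,0.08],[0,0,0.15],[0,0,0.2],[0,0,0.2],[0,0,0.2],[0,0,0.2],[0,0,0.2],[0,0,0.2],[0,0,0.2],[0,0,0.2],[0,0,0.2],[0,0,0.2]],"jaw":[20,20,20,20,20,20,20,20,20,20,20,20]}' && python3 -m jog '{"offset":[[0.03,0.4,0],[0.03,0.4,0],[0.03,0.4,0],[0.03,0.4,0],[0.03,0.4,0],[0.02,0.35,0],[0.01,0.2,0],[0,0.08,0],[0,0,0],[0,0,0],[0,0,0]],"angular":[[0,0,0.2],[0,0,0.2],[0,0,0.15],[0,0,0.15],[0,0,0.1],[0,0,0.05],[0,0,0],[0,0,0],[0,0,0],[0,0,0],[0,0,0]],"jaw":[20,20,20,20,20,20,20,20,20,20,20]}' 
python3 -c "
from h import *;st()"
```

```text
time: 15.85
tool_pos: [0.5295, 0.0681, 0.1866]
tool_rot: [0.705, -0.705, 0.051, -0.05]
contact_force: [0.3, 0.3, -1.7]
gripper_width: 0.387
time: 16.95
tool_pos: [0.5392, 0.197, 0.1873]
tool_rot: [-0.707, 0.707, -0.021, 0.021]
contact_force: [0.8, 0.2, -2.4]
gripper_width: 0.387
t 16.95 tcp [0.5392 0.197  0.1873] jawyaw 86.67 y [-1.e-04 -2.e-04 -1.e+00] F [ 0.84  0.21 -2.41] M [-0.01 -0.02  0.04] w 33.0805
```

```bash
python3 -m jog '{"offset":[[-0.02,0,-0.1],[-0.02,0,-0.3],[-0.01,0,-0.3],[0,0,-0.3],[0,0,-0.3],[0,0,-0.2],[0,0,-0.1],[0,0,0],[0,0,0]],"angular":[[0,0,0],[0,0,0],[0,0,0],[0,0,0],[0,0,0],[0,0,0],[0,0,0],[0,0,0],[0,0,0]],"jaw":[20,20,20,20,20,20,20,20,20]}'
python3 - <<'E'
from h import *
st()
a=manip.grab_frame("scene");b=manip.grab_frame("top")
cv2.imwrite("pics/raw6s.png",a);cv2.imwrite("pics/raw6t.png",b)
a=cv2.resize(a[170:260,270:350],None,fx=6,fy=6,interpolation=2)
b=cv2.resize(b[180:270,150:210],None,fx=5,fy=6,interpolation=2)
cv2.imwrite("pics/g6.png",np.hstack([a,b]))
E
```

```text
time: 17.85
tool_pos: [0.5371, 0.1977, 0.1078]
tool_rot: [0.707, -0.707, 0.02, -0.021]
contact_force: [0.2, 1.7, -1.7]
gripper_width: 0.385
t 17.85 tcp [0.5371 0.1977 0.1078] jawyaw 86.72 y [ 1.e-03  2.e-04 -1.e+00] F [ 0.19  1.72 -1.71] M [ 0.04 -0.    0.01] w 32.9190
```

View pics/g6.png

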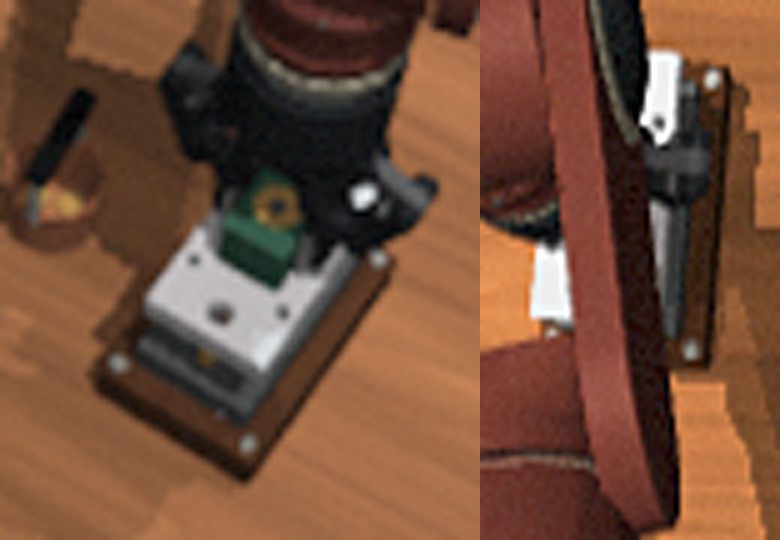

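Run:
```python
from h import *
s=cv2.imread("pics/s3.png")[370:530,420:600];cv2.imwrite("pics/z7a.png",cv2.resize(s,None,fx=4,fy=3.7,interpolation=2))
a=cv2.imread("pics/raw6s.png")[200:255,285:345];cv2.imwrite("pics/z7b.png",cv2.resize(a,None,fx=10,fy=10,interpolation=2))
```

```text
(no output)
```

View pics/z7a.png

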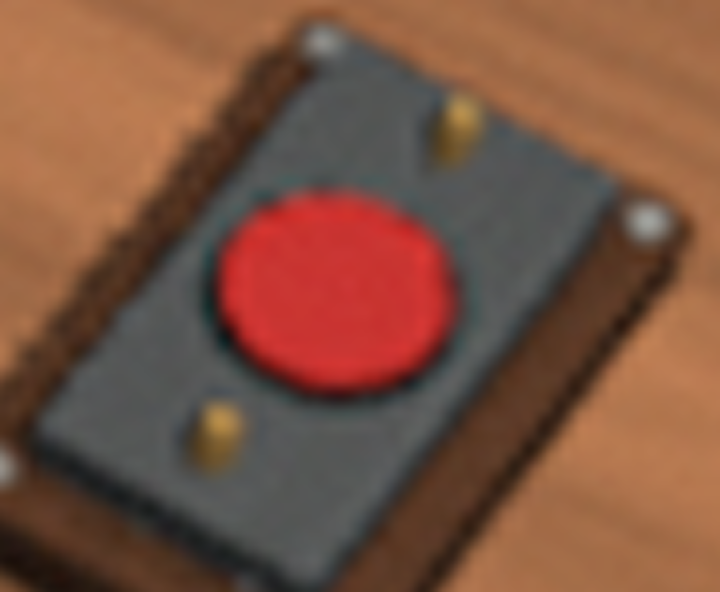

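View pics/z7b.png

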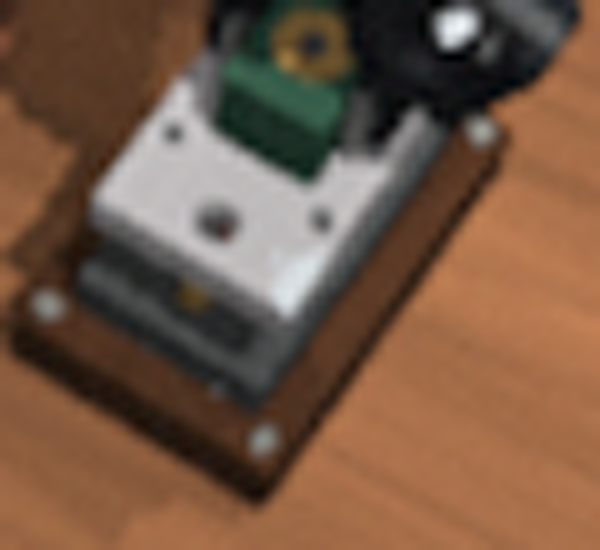

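Run:
```python
from h import *
np.set_printoptions(precision=4,suppress=True)
def A(u,v): return unz(((u+.5)/4-.5+420,(v+.5)/3.7-.5+370),(180,100),3.8)
B=lambda u,v:unz((u,v),(285,200),10)
da=back("scene",A(463,103),.068);db=back("scene",A(221,412),.068);pc=back("scene",A(338,291),.056)
print("dowels",da,db,"mid",(da+db)/2,"pad",pc,np.linalg.norm(da-db),np.degrees(np.arctan2(*(db-da)[::-1])))
for u in(.0895,):
    h=back("scene",B(218,222),u+.014);bo=back("scene",B(312,43),u+.049)
    c1=back("scene",B(93,197),u+.014);c2=back("scene",B(287,318),u+.014)
    print("hole",h,"boss",bo,np.degrees(np.arctan2(*(h-bo)[::-1])),np.linalg.norm(h-bo),"c",c1,c2,np.linalg.norm(c1-c2),np.degrees(np.arctan2(*(c2-c1)[::-1])))
```

```text
dowels [0.4916 0.1987] [0.5797 0.193 ] mid [0.5357 0.1958] pad [0.5373 0.1971] 0.08833953758390647 -3.7149966673836197
hole [0.5824 0.1958] boss [0.5372 0.1969] -1.4596093317226988 0.045193263816128156 c [0.5939 0.1622] [0.5987 0.2261] 0.0640576612515553 85.76974584871859
```

```bash
python3 -m jog '{"offset":[[-0.015,-0.015,-0.05],[0,0,-0.15],[0,0,-0.15],[0,0,-0.05],[0,0,-0.03],[0,0,0],[0,0,0]],"angular":[[0,0,-0.05],[0,0,0],[0,0,0],[0,0,0],[0,0,0],[0,0,0],[0,0,0]],"jaw":[20,20,20,20,20,20,20]}' 
python3 -c "
from h import *;st()"
python3 -m jog '{"offset":[[0,0,-0.04],[0,0,-0.02],[0,0,0],[0,0,0]],"angular":[[0,0,0],[0,0,0],[0,0,0],[0,0,0]],"jaw":[20,20,20,20]}' 
python3 -c "
from h import *;st()"
```

```text
time: 18.65
tool_pos: [0.5361, 0.1969, 0.086]
tool_rot: [0.707, -0.707, 0.022, -0.022]
contact_force: [0.3, 0.2, -1.7]
gripper_width: 0.387
t 18.65 tcp [0.5361 0.1969 0.086 ] jawyaw 86.42 y [ 3.e-04  0.e+00 -1.e+00] F [ 0.35  0.25 -1.68] M [-0.05  0.03  0.01] w 33.0388
time: 19.05
tool_pos: [0.5359, 0.1969, 0.0828]
tool_rot: [-0.707, 0.707, -0.022, 0.022]
contact_force: [-0.3, -0.0, -1.8]
gripper_width: 0.392
t 19.05 tcp [0.5359 0.1969 0.0828] jawyaw 86.42 y [-1.e-04 -0.e+00 -1.e+00] F [-0.29 -0.05 -1.77] M [-0.    0.06  0.01] w 33.5003
```

```bash
for i in 1 2 3; do python3 -m jog '{"offset":[[0,0,-0.03],[0,0,-0.02],[0,0,0]],"angular":[[0,0,0],[0,0,0],[0,0,0]],"jaw":[20,20,20]}' >/dev/null
python3 -c "
from h import *;st()";done
```

```text
t 19.35 tcp [0.5357 0.1968 0.08  ] jawyaw 86.42 y [-4.e-04 -1.e-04 -1.e+00] F [ 0.05  0.2  -2.24] M [-0.01 -0.05  0.  ] w 33.1171
t 19.65 tcp [0.5357 0.1968 0.0775] jawyaw 86.42 y [-4.e-04 -1.e-04 -1.e+00] F [ 0.09 -0.22 -2.66] M [ 0.01 -0.    0.01] w 33.3983
t 19.95 tcp [0.5357 0.1968 0.075 ] jawyaw 86.42 y [-4.e-04 -1.e-04 -1.e+00] F [ 1.34  0.15 -1.56] M [-0.05  0.04 -0.  ] w 33.1170
```

```bash
for i in 1 2 3 4; do python3 -m jog '{"offset":[[0,0,-0.02],[0,0,-0.02],[0,0,0]],"angular":[[0,0,0],[0,0,0],[0,0,0]],"jaw":[20,20,20]}' >/dev/null
python3 -c "
from h import *;st()";done
```

```text
t 20.25 tcp [0.5361 0.1969 0.0741] jawyaw 86.42 y [ 0.e+00 -1.e-04 -1.e+00] F [-2.35 -0.21  4.75] M [-0.1   0.56 -0.02] w 33.0208
t 20.55 tcp [0.5361 0.1969 0.0718] jawyaw 86.42 y [ 5.e-04  1.e-04 -1.e+00] F [-3.63 -0.38  5.8 ] M [-0.18  0.55  0.01] w 33.1409
t 20.85 tcp [0.5362 0.1969 0.0701] jawyaw 86.42 y [ 4.e-04  0.e+00 -1.e+00] F [-4.21 -1.22  5.8 ] M [-0.18  0.73 -0.  ] w 33.0897
t 21.15 tcp [0.5362 0.1969 0.0685] jawyaw 86.42 y [ 2.e-04 -0.e+00 -1.e+00] F [-4.07 -1.36  8.86] M [-0.25  0.84  0.03] w 33.3253
```

```bash
for i in 1 2 ; do python3 -m jog '{"offset":[[-0.01,0,-0.02],[0,0,-0.01],[0,0,0]],"angular":[[0,0,0],[0,0,0],[0,0,0]],"jaw":[20,20,20]}' >/dev/null
python3 -c "
from h import *;st()";done
```

```text
t 21.45 tcp [0.5361 0.1969 0.0683] jawyaw 86.42 y [ 9.e-04 -2.e-04 -1.e+00] F [-7.24 -2.18 13.89] M [-0.38  1.15  0.01] w 33.3465
t 21.75 tcp [0.5362 0.1969 0.0682] jawyaw 86.43 y [ 1.6e-03 -3.0e-04 -1.0e+00] F [-11.02  -2.78  20.37] M [-0.51  1.6  -0.01] w 32.7419
```

```bash
python3 -m jog '{"offset":[[-0.015,0,-0.02],[-0.01,0,0],[0,0,0],[0,0,0],[0,0,0]],"angular":[[0,0,0],[0,0,0],[0,0,0],[0,0,0],[0,0,0]],"jaw":[20,20,20,20,20]}' >/dev/null
python3 - <<'E'
from h import *
st()
a=manip.grab_frame("scene");b=manip.grab_frame("top")
cv2.imwrite("pics/g8.png",cv2.resize(a[170:260,260:350],None,fx=6.5,fy=6.5,interpolation=2))
cv2.imwrite("pics/s8.png",a)
E
```

```text
t 22.25 tcp [0.5362 0.1969 0.0682] jawyaw 86.43 y [ 4.6e-03 -2.0e-04 -1.0e+00] F [-7.9  -4.37 22.  ] M [-0.68  1.46 -0.02] w 33.4685
```

View pics/g8.png

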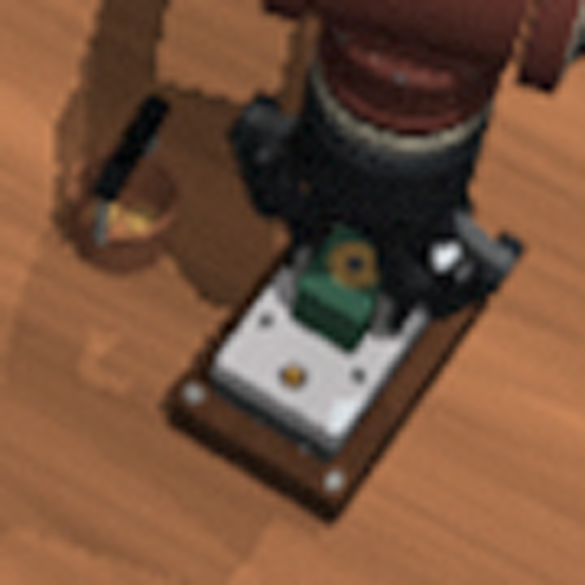

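View pics/s8.png

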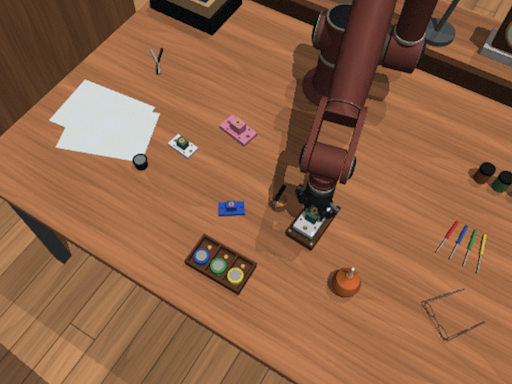

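```bash
python3 -m jog '{"offset":[[0.02,0.01,-0.005],[0,0,0],[0,0,0],[0,0,0]],"angular":[[0,0.02,0],[0,0,0],[0,0,0],[0,0,0]],"jaw":[20,20,20,20]}' >/dev/null
python3 -c "
from h import *;st()"
```

```text
t 22.75 tcp [0.5361 0.197  0.0683] jawyaw 86.43 y [-4.0e-04 -1.4e-03 -1.0e+00] F [-13.22  -6.47  26.9 ] M [-0.92  2.01 -0.02] w 33.1586
```

```bash
for i in 1 2; do python3 -m jog '{"offset":[[0,-0.008,0],[0,0,0],[0,0,0],[0,0,0],[0,0,0],[0,0,0]],"angular":[[0,0,0],[0,0,0],[0,0,0],[0,0,0],[0,0,0],[0,0,0]],"jaw":[20,20,20,20,20,20]}' >/dev/null
python3 -c "
from h import *;st()"; done; python3 -m jog '{"offset":[[0,0,0],[0,0,0],[0,0,0],[0,0,0],[0,0,0],[0,0,0],[0,0,0],[0,0,0]],"angular":[[0,0,0],[0,0,0],[0,0,0],[0,0,0],[0,0,0],[0,0,0],[0,0,0],[0,0,0]],"jaw":[20,20,20,20,20,20,20,20]}' >/dev/null
python3 - <<'E'
from h import *
st()
a=manip.grab_frame("scene")
cv2.imwrite("pics/g9.png",cv2.resize(a[195:250,280:345],None,fx=10,fy=10,interpolation=2))
E
```

```text
t 23.35 tcp [0.5361 0.1969 0.0682] jawyaw 86.43 y [-3.e-04 -6.e-04 -1.e+00] F [-13.99  -5.02  26.34] M [-0.71  1.99 -0.03] w 33.0632
t 23.95 tcp [0.5361 0.1969 0.0682] jawyaw 86.43 y [-1.e-04  1.e-04 -1.e+00] F [-13.11  -3.56  26.36] M [-0.62  1.97 -0.04] w 33.1510
t 24.75 tcp [0.5361 0.1969 0.0682] jawyaw 86.43 y [-2.e-04  1.e-04 -1.e+00] F [-13.77  -3.23  26.65] M [-0.62  1.91 -0.11] w 32.8996
```

View pics/g9.png

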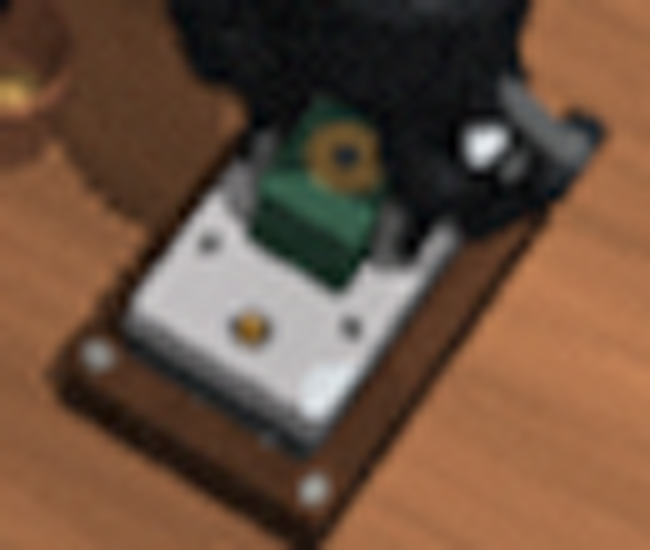

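The brass dowel shows in the hole at (250,327) in the zoomed picture. The plate sits flush on the lower half with no visible gap, and the force and pose are steady.

```bash
python3 -c "
from plant import manip
print(manip.job_done())"
```

```text
the job is handed in; nothing more can be done
None
```

I lifted the pot off by its handle and set it upright on the bench, about 12 cm from the stand's centre on the −y side. I then fitted the larger aluminium half over both dowels and handed in at about 25 s, with the arm still pressing it down.

**Halves meeting:** Once the half met the pad, the TCP sank about 6 mm and stopped hard at z = 0.0682 m, where I had worked out the closed position to be 0.0683 m. It stayed there for the last 2 s at a steady 26–27 N downward, above the roughly 9 N needed. The tool was upright to within 0.0002 rad.

**Pictures:** The last views show a brass dowel in the near hole and no visible gap. The far dowel was hidden by the gripper. A wider view during the press showed the pot upright, with the tray, blower and loupe apparently untouched.

**Disagreements:**
- The camera fixes differed by up to about 2 mm, which is within the stated calibration. I averaged them, and the half went over the dowels without catching.
- A sideways force of about 14 N built up while pressing, and I only partly trimmed it out. One correction tilted the tool by 0.26° and I reversed it.

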